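# Peg the drying tray's vent gate open and load it

## Task

First put every oil tin that stands in front of the drying tray away in the blue tub, so that the gate can swing. Then use the stay bar to pull the green gate open and drop the bar's red-ringed hole (the third from the gate) fully down over the peg on the corner post. Only after that lay all the red clamp blocks in the tray, side by side in one layer, leave the gate pegged there, and do not disturb the other things on the bench.

Things in the scene. Friction and masses are not known exactly. Their poses are not given: they have to be found in the camera images.
- tray: Fixed drying tray, 170 x 250 mm, open on top; origin: centre of its underside on the bench; x away from its gate side, y left. Floor 10 mm high; plywood walls to 58 mm at the back (+x) and sides. Clear floor: x -75..75, y -115..115 mm. Its front (-x) is the green gate; the front right corner post (22 mm square, 62 mm tall, at x -85, y -120) carries the peg. Place and yaw vary.
- gate_hinge (a point): Point on the vertical hinge axis of the vent gate at the tray's front left corner (tray frame x -85, y +115), 68.5 mm above the bench.
- gate (a joint): Green louvred vent gate, 215 mm long, 10 mm thick, 14 to 56 mm above the bench, hinged upright at the tray's front left corner. 0 = shut (along the tray's front, pointing to tray -y); grows (rad) as its free end swings out towards the robot, to 1.3. It stays where left (friction about 0.1 N m). With the third hole on the peg it stands at about 0.69.
- stay_swivel (a joint): Swing (rad) of the stay bar about its upright pivot on the gate: 0 = in line with the gate, pointing on beyond its free end; negative = turned anticlockwise seen from above (free end towards the tray). Range -2.4 to 0.6. Turns easily.
- stay_lift (a joint): Tilt of the stay bar about a level pin at the same pivot: 0 = level (its stop; it rests there by its own weight), grows as the free end is lifted, up to 0.7 rad.
- stay_pivot (a point): The stay bar's pivot on top of the gate, 185 mm from the gate hinge, on the bar's mid thickness, 68.5 mm above the bench.
- hole3 (a point): Centre of the stay bar's third hole from the pivot, ringed in red, 150 mm from the pivot, at mid thickness. The bar: flat steel, 26 mm wide, 5 mm thick, underside 66 mm above the bench when level, four 14 mm holes at 100, 125, 150, 175 mm from the pivot. Moving the bar by its knob swings the gate too. At the start it points over the tray's right side, unpegged.
- stay_knob (a point): Gripping point of the upright wooden knob at the bar's free end, 205 mm from the pivot: round, 16 mm diameter, 36 mm tall, standing on the bar; its top is 107 mm and this point 93 mm above the bench (24.5 mm above the bar's mid thickness) when the bar is level. z along the knob; the pivot lies along this frame's +y.
- peg (a point): Fixed upright steel peg on the tray's front right corner post (tray frame x -85, y -120), 8 mm diameter with a rounded tip, standing from 62 to 80 mm above the bench; this point is at the height of the mid thickness of the seated bar (68.5 mm). The hole must be lifted at least 15 mm to pass over the tip.
- tub: Fixed low blue plastic tub, 270 x 170 mm, 48 mm tall, 5 mm walls and floor, open on top, at the left; origin at the centre of its underside, x along the 270 mm side.
- tin_a_mid (a point): Centre of an oil tin (yellow with a black cap), a flat-sided closed can 42 (x) x 58 (y) x 66 mm (z) with a 20 mm round cap 8 mm tall on top (12 mm off the centre towards +y); 33 mm above its underside; 0.22 kg or so. Stands in front of the tray; may be absent.
- tin_b_mid (a point): Centre of an oil tin (grey with a red cap), a flat-sided closed can 42 (x) x 58 (y) x 66 mm (z) with a 20 mm round cap 8 mm tall on top (12 mm off the centre towards +y); 33 mm above its underside; 0.22 kg or so. Stands in front of the tray; may be absent.
- tin_c_mid (a point): Centre of an oil tin (blue with a white cap), a flat-sided closed can 42 (x) x 58 (y) x 66 mm (z) with a 20 mm round cap 8 mm tall on top (12 mm off the centre towards +y); 33 mm above its underside; 0.22 kg or so. Stands in front of the tray; may be absent.
- block1_mid (a point): Centre of a red handlebar clamp block, 54 (x) x 34 (y) x 26 mm (z) with two steel bolt heads and a dark seam on top, about 0.11 kg; 13 mm above its underside. Lies on the bench at the right; may be absent.
- block2_mid (a point): Centre of a red handlebar clamp block, 54 (x) x 34 (y) x 26 mm (z) with two steel bolt heads and a dark seam on top, about 0.11 kg; 13 mm above its underside. Lies on the bench at the right; may be absent.
- block3_mid (a point): Centre of a red handlebar clamp block, 54 (x) x 34 (y) x 26 mm (z) with two steel bolt heads and a dark seam on top, about 0.11 kg; 13 mm above its underside. Lies on the bench at the right; may be absent.
- block4_mid (a point): Centre of a red handlebar clamp block, 54 (x) x 34 (y) x 26 mm (z) with two steel bolt heads and a dark seam on top, about 0.11 kg; 13 mm above its underside. Lies on the bench at the right; may be absent.
- jar: Bystander: screw jar with green lid, 60 mm diameter, 85 mm tall, behind the tray at the left; origin at its underside.
- mug: Bystander: white mug, 76 mm diameter, 85 mm tall, behind the tray at the right; origin at its underside.
- tape: Bystander: yellow roll of tape lying flat, 96 mm diameter, 24 mm tall, between the tins and the blocks; origin at its underside.
- wrench: Bystander: wrench, 170 mm, lying at the right beyond the blocks; origin at its underside.
- screwdriver: Bystander: screwdriver, 150 mm, lying at the left beyond the tub; origin at its underside.
- can: Bystander: drinks-size can with orange label, 54 mm diameter, 120 mm tall, behind the tray at the left; origin at its underside.

How it is judged:
By the outcome, as a careful person would: the job done as asked, in the order asked, and still so for the second after the job is handed in, with the robot touching nothing.
Of tin_a, tin_b, tin_c only 2 to 3 are there at a start; the rules pass over those that are not, and their reading is None.
Of block1, block2, block3, block4 only 3 to 4 are there at a start; the rules pass over those that are not, and their reading is None.
At some moment in a run one of tin_a, tin_b, tin_c, block1, block2, block3, block4 may be knocked a few centimetres aside while the robot is not near it.
Once in a run the grip may slacken for a moment while it holds something.
It also fails if it takes over 210 s, if anything falls off the work surface, if the arm or the gripper's body presses on something with over 40 N, if the wrist force passes 120 N, or if a joint passes its speed limit or range.

## Robot

A 6-joint arm with a two-finger parallel gripper is mounted at the origin on the work surface. World frame = base frame: x ahead of the robot, y to its left, z up, the work surface at z = 0. Lengths are in m, angles in degrees, forces in N, time in s.
With the tool pointing down it reaches from about 0.4 to 0.825 m from the base axis. Payload 7 kg.
Tool frame: the origin (TCP) lies midway between the tips of the shut fingers; the grasp point (between the pads) lies 19 mm behind it (ctrl.hold_point_z is the distance from the TCP to the grasp point, in m); z points along the fingers, x is the direction in which the jaws open and shut, and the axes are right-handed (so a half turn about z gives the same grasp; the last joint's range is limited). The gripper opens to 88 mm and grips with 3 to 60 N. Pads are 19 mm wide; open, the fingers measure 130 mm over their backs; the gripper's body (78 mm by 193 mm) begins 47 mm behind the grasp point.
Start: joints at [80.621, 20.546, 0.682, 0, -70.136, -16.507], TCP at [0.295, 0.607, 0.227] pointing down, gripper open.
Joint ranges: [-176.03, 176.03], [-82.01, 121.73], [-58.28, 71.71], [-173.87, 95.51], [-174.79, -0.11], [-173.66, 173.66]. Speed limits (degrees/s): [136.94, 136.94, 172.46, 180, 180, 180].

## Interface

Orientations are given as [roll, pitch, yaw] about the fixed x, y, z axes, in that order (R = Rz(yaw) Ry(pitch) Rx(roll)).
In Python, from plant import ctrl gives the robot as it stands.
- The arm moves only by the tool apply_moves, never from a script. Its argument "motion" is a list of rows, each a list of 2 entries, a list of its own where there are three numbers: the shift along the world's x, y, z in cm, then the turn about the world's z in degrees. In form: [[[tx, ty, tz], roll], ...]. A call has 1 to 10 rows; each row is the pose to reach, as a shift and turn from the pose commanded when the call began; what a row does not reach only later rows make up. A row lasts 1/10 s, in which the tool goes at most 50 mm and 8.59 degrees, less where a joint would pass 70% of its speed; a pose out of reach is approached as far as the arm can. A call with a gripper value outside its range is refused whole. "hand" is the finger opening in cm, from 0 to 8.76, set as the call begins (left out, the last holds). The fingers move at their own pace and stop on an object; the grip force is fixed at half the most. Time passes only in rows, so rows that repeat a pose let the fingers close. It gives the time, the measured TCP pose, the force and the opening at its end, in the units of the state.
- ctrl.get_obs(): the state, without advancing time (a new reading comes with each control period).
- ctrl.snapshot(name): name is "scene" or "top"; returns (picture, depth): 420x560x3 uint8, blue, green, red; 420x560 float32, m along the optical axis (not along the pixel's ray), 0 where there is no reading.
- ctrl.camera_model(name): a dict with "fx", "fy", "cx", "cy" (pixels), "cam_to_world" (4x4, takes a point from camera to world coordinates). Camera axes: x right, y down, z forward; pixel columns grow to the right and rows downward; lengths in m; the calibration is good to about 2 mm. A picture is of the moment at which its call begins. camera_model takes no time and is no camera call.
- ctrl.close_job(): hands the job in, once; it reports no verdict.
The state is a dict: "clock": time; "joint_pos": joint angles; "qvel": joint speeds; "tau": joint torques, N m; "tool_pos": TCP position; "orientation": TCP orientation; "force": force on the tool from outside, world axes, zero at the start; "moment": the same for the moment, N m; "opening": finger opening in m.
Only numpy, scipy, OpenCV 4.12 (cv2) and the standard library are available. Lean on these libraries where they do the work, as an engineer would, in place of code of your own. Each camera call takes 0.05 s, during which the arm holds its last target.

## Working session

There is one attempt and no reset: what is moved stays moved. The work goes in short steps, Python scripts to look and compute and a tool call to move; the robot and the scene stay as the last step left them, time stands still between calls to the robot, and variables do not carry over. Pictures are saved under pics/ and viewed, and the job is handed in when it is done.

Besides the shell and the picture viewer there is one more tool, called after "Request:" by a JSON object that holds its "op" and its "data", one argument or row to a line. apply_moves: Moves the arm, as the interface text tells. Its arguments: {"type":"object","properties":{"motion":{"type":"array"},"hand":{"type":"number"}},"required":["motion"]}

```bash
ls; mkdir -p pics; python3 - <<'E'
from plant import ctrl
import cv2,numpy as np
for n in("scene","top"):
    p,d=ctrl.snapshot(n); cv2.imwrite(f"pics/{n}0.png",p); np.save(f"pics/{n}0.npy",d)
    m=ctrl.camera_model(n); print(n,m["fx"],m["fy"],m["cx"],m["cy"]);print(np.round(m["cam_to_world"],4))
print(ctrl.get_obs(),ctrl.hold_point_z)
E
```

```text
pics
scene 536.6757301711694 536.6757301711694 276.0120178523453 207.6887342666003
[[ 0.2723  0.7587 -0.5919  1.3371]
 [ 0.9621 -0.2064  0.1781 -0.2209]
 [ 0.013  -0.6179 -0.7861  1.0597]
 [ 0.      0.      0.      1.    ]]
top 380.7772159017928 380.7772159017928 271.90748026201976 207.8483974827001
[[ 0.1214 -0.9622  0.244   0.351 ]
 [-0.9926 -0.1162  0.0355 -0.0239]
 [-0.0058 -0.2465 -0.9691  1.0572]
 [ 0.      0.      0.      1.    ]]
{'clock': 0.1, 'joint_pos': array([ 8.06208664e+01,  2.05868373e+01,  6.38074997e-01, -1.71320838e-02,
       -7.01357862e+01, -1.65065370e+01]), 'qvel': array([-0.05315821, -0.02833702,  0.10777127,  0.0659499 , -0.062204  ,
       -0.10530411]), 'tau': array([-9.89323671e-04, -5.84162378e+01,  2.93752509e+01,  7.01550186e+00,
        1.01575954e-02, -6.23212850e-05]), 'tool_pos': array([0.29452879, 0.60685863, 0.22571665]), 'orientation': array([-1.79991418e+02, -8.56404351e-02, -1.15891510e+02]), 'force': array([-0.11348255, -0.43199051,  1.11954332]), 'moment': array([-0.01644715,  0.03547608,  0.02750846]), 'opening': 0.08752231464860896} 0.0188
```

View pics/scene0.png

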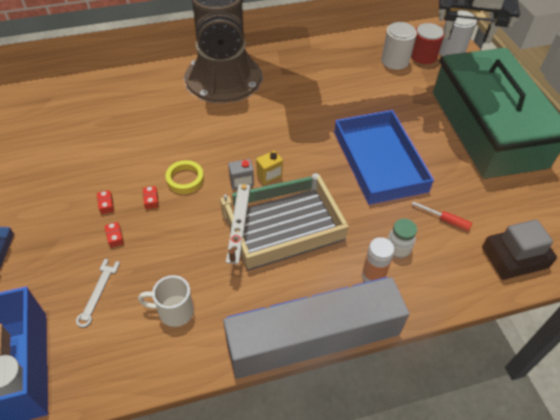

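View pics/top0.png

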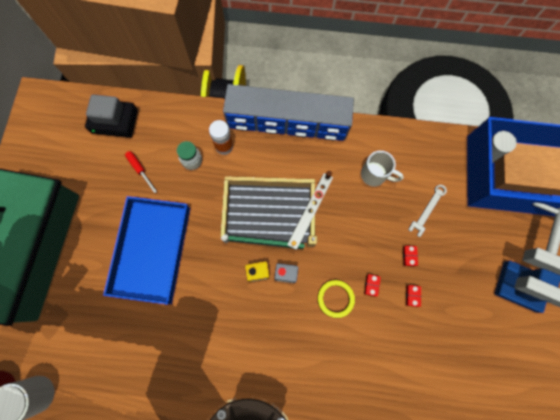

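The pictures show two tins in front of the gate: yellow at top-view (257,271) and grey at (286,272). There are three blocks at (372,285), (410,256) and (414,295), the tub at (148,250), and the tray at (268,212). The stay bar runs from (295,242) to (328,178), with the peg at (313,240).

```bash
cat > h.py <<'E'
from plant import ctrl
import cv2,numpy as np
def cam(n):
    m=ctrl.camera_model(n); return m
def ray(n,px,z):
    m=cam(n); T=np.array(m["cam_to_world"])
    px=np.atleast_2d(np.asarray(px,float))
    d=np.c_[(px[:,0]-m["cx"])/m["fx"],(px[:,1]-m["cy"])/m["fy"],np.ones(len(px))]@T[:3,:3].T
    o=T[:3,3]; return o+d*((z-o[2])/d[:,2])[:,None]
def proj(n,P):
    m=cam(n); T=np.array(m["cam_to_world"]); P=np.atleast_2d(P)
    c=(P-T[:3,3])@T[:3,:3]; return np.c_[c[:,0]/c[:,2]*m["fx"]+m["cx"],c[:,1]/c[:,2]*m["fy"]+m["cy"]]
def tri(a,b):  # pixel in scene, top
    out=[];A=np.zeros((3,3));v=np.zeros(3);os=[]
    for n,p in(("scene",a),("top",b)):
        m=cam(n);T=np.array(m["cam_to_world"])
        d=T[:3,:3]@np.array([(p[0]-m["cx"])/m["fx"],(p[1]-m["cy"])/m["fy"],1]);d/=np.linalg.norm(d)
        M=np.eye(3)-np.outer(d,d);A+=M;v+=M@T[:3,3];os.append((T[:3,3],d))
    x=np.linalg.solve(A,v);return x,[np.linalg.norm(np.cross(d,x-o)) for o,d in os]
def cloud(n,d):
    m=cam(n);T=np.array(m["cam_to_world"]);v,u=np.mgrid[:d.shape[0],:d.shape[1]]
    c=np.stack([(u-m["cx"])/m["fx"]*d,(v-m["cy"])/m["fy"]*d,d],-1)
    return c@T[:3,:3].T+T[:3,3]
def crop(p,x0,y0,x1,y1,s,name):
    cv2.imwrite(name,cv2.resize(p[y0:y1,x0:x1],None,fx=s,fy=s,interpolation=cv2.INTER_CUBIC))
E
python3 - <<'E'
from h import *
for n,r in(("top",(200,160,340,300)),("scene",(210,140,370,270))):
    p=cv2.imread(f"pics/{n}0.png");crop(p,*r,4 if n=="top" else 4,f"pics/{n}0c.png")
p=cv2.imread("pics/top0.png");hsv=cv2.cvtColor(p,cv2.COLOR_BGR2HSV)
C=cloud("top",np.load("pics/top0.npy"))
red=(((hsv[...,0]<6)|(hsv[...,0]>174))&(hsv[...,1]>180)&(hsv[...,2]>110)).astype(np.uint8)
red=cv2.morphologyEx(red,cv2.MORPH_CLOSE,np.ones((3,3)))
k,l,s,c=cv2.connectedComponentsWithStats(red)
for i in range(1,k):
    if s[i,4]>15: 
        m=(l==i); q=C[m]; pl=ray("top",np.argwhere(m)[:,::-1],0.026)
        print(s[i],c[i],np.round(np.median(q,0),3),cv2.minAreaRect((pl[:,:2]*1000).astype(np.float32)))
E
```

```text
[125 152  19  22 188] [134.02659574 161.83510638] [0.7   0.427 0.024] ((699.3053588867188, 426.1258544921875), (76.15007019042969, 22.784313201904297), 42.69092559814453)
[404 246  14  20 193] [410.38341969 255.47668394] [ 0.524 -0.372  0.025] ((523.8427124023438, -374.68267822265625), (51.77104187011719, 34.51060104370117), 6.1529974937438965)
[280 269   5   5  21] [281.61904762 271.        ] [ 0.436 -0.032  0.074] ((440.48211669921875, -34.18638229370117), (10.617277145385742, 10.746919631958008), 6.940163612365723)
[365 274  15  22 196] [371.85714286 284.92346939] [ 0.433 -0.273  0.025] ((433.4841613769531, -275.85784912109375), (35.03374099731445, 54.872493743896484), 85.86241912841797)
[407 285  14  22 206] [413.69902913 295.56796117] [ 0.419 -0.383  0.025] ((419.35791015625, -386.0188293457031), (33.896995544433594, 53.168968200683594), 89.97682189941406)
```

View pics/top0c.png

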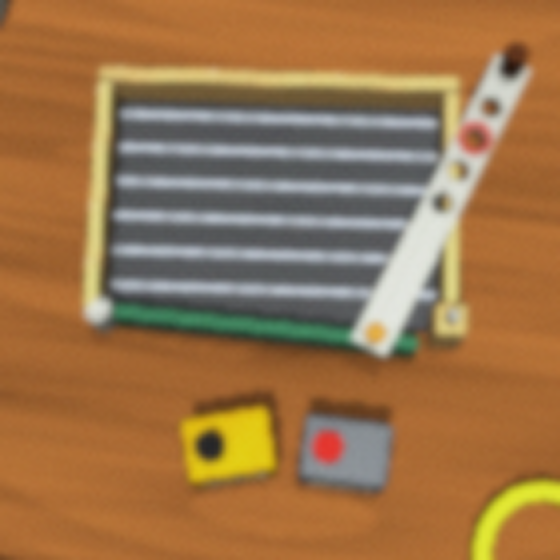

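View pics/scene0c.png

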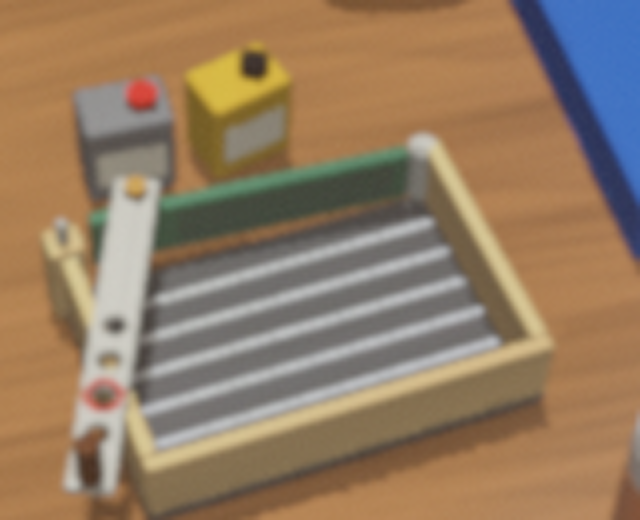

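```bash
python3 - <<'E'
from h import *
f=lambda L,o,s:[(x/s+o[0]-.375,y/s+o[1]-.375) for x,y in L]
t=lambda *L:f(L,(200,160),4.); s=lambda *L:f(L,(210,140),4.)
np.set_printoptions(precision=4,suppress=True)
for n,L in(("yel",t((181,422),(267,405),(277,468),(192,487))),("gry",t((307,413),(393,419),(385,492),(300,484)))):
    P=ray("top",L,.066);print(n,P.mean(0),cv2.minAreaRect((P[:,:2]*1000).astype(np.float32)))
print("caps",ray("top",t((210,446),(328,447)),.074))
print("caps tri",tri(s((254,62))[0],t((210,444))[0]),tri(s((142,92))[0],t((328,444))[0]))
print("hinge",tri(s((421,145))[0],t((99,309))[0]))
print("pivot",tri(s((135,186))[0],t((376,333))[0]))
print("peg",tri(s((61,225))[0],t((453,318))[0]))
print("hole3",tri(s((102,394))[0],t((474,138))[0]),)
print("hinge,pivot,h3 ray",ray("top",t((99,309),(376,333),(474,138)),.0685))
print("peg ray .08",ray("top",t((453,316)),.08))
print("tray corners .058", ray("top",t((100,68),(458,78)),.058))
print("knob top", tri(s((93,434))[0],t((516,48))[0]),ray("top",t((516,48)),.107))
C=cloud("top",np.load("pics/top0.npy"))
# tub
p=cv2.imread("pics/top0.png");hsv=cv2.cvtColor(p,cv2.COLOR_BGR2HSV)
m=((hsv[...,0]>100)&(hsv[...,0]<130)&(hsv[...,1]>150)).astype(np.uint8);m[:,:90]=0;m[:,210:]=0;m[:180]=0;m[320:]=0
ys=np.argwhere(m)[:,::-1];P=ray("top",ys,.048)
print("tub",cv2.minAreaRect((P[:,:2]*1000).astype(np.float32)))
q=C[m>0];q=q[q[:,2]>.04];print(cv2.minAreaRect((q[:,:2]*1000).astype(np.float32)))
E
```

```text
yel [0.4293 0.0303 0.066 ] ((429.08795166015625, 29.989974975585938), (42.08793258666992, 57.02235794067383), 18.085201263427734)
gry [ 0.4343 -0.045   0.066 ] ((434.6526794433594, -45.23602294921875), (46.74668884277344, 56.137413024902344), 1.6581032276153564)
caps [[ 0.4268  0.0421  0.074 ]
 [ 0.4353 -0.0329  0.074 ]]
caps tri (array([0.4282, 0.0423, 0.0717]), [np.float64(0.00011510138173943472), np.float64(0.00011510138173942973)]) (array([ 0.4371, -0.0328,  0.0742]), [np.float64(0.00017043285364858022), np.float64(0.00017043285364859667)])
hinge (array([0.5088, 0.1286, 0.0549]), [np.float64(0.0003587881882134681), np.float64(0.0003587881882134462)])
pivot (array([ 0.5117, -0.0555,  0.0752]), [np.float64(0.00010176677596823803), np.float64(0.00010176677596828594)])
peg (array([ 0.528 , -0.1045,  0.0729]), [np.float64(0.0002561836027541226), np.float64(0.0002561836027540991)])
hole3 (array([ 0.6521, -0.1078,  0.0706]), [np.float64(0.0009875907595707808), np.float64(0.0009875907595707461)])
hinge,pivot,h3 ray [[ 0.5068  0.1269  0.0685]
 [ 0.5129 -0.0556  0.0685]
 [ 0.6529 -0.107   0.0685]]
peg ray .08 [[ 0.528  -0.1036  0.08  ]]
tray corners .058 [[ 0.6754  0.1534  0.058 ]
 [ 0.6977 -0.093   0.058 ]]
knob top (array([ 0.7043, -0.1245,  0.1119]), [np.float64(0.0005848796809515844), np.float64(0.0005848796809515776)]) [[ 0.706  -0.1256  0.107 ]]
tub ((454.68682861328125, 328.4049377441406), (175.6517791748047, 267.6353759765625), 89.29092407226562)
((453.75384521484375, 196.2413330078125), (442.35162353515625, 267.6376037597656), 89.42117309570312)
```

Request:
{"op": "apply_moves", "data": {
  "motion": [
    [[1, -4, 0], -6],
    [[2, -8, 0], -12],
    [[3, -13, 0], -18],
    [[4.5, -18, 0], -24],
    [[5.5, -23, 0], -30],
    [[7, -28, 0], -36],
    [[8, -33, 0], -42],
    [[9, -38, 0], -46],
    [[10, -43, 0], -46.5],
    [[11, -47, 0], -46.5]
  ],
  "hand": 6.6
}}

```text
clock: 1.1
tool_pos: [0.4042, 0.1357, 0.2267]
orientation: [180.0, 0.0, -162.4]
force: [1.2, 0.7, 0.6]
opening: 0.0659
```

Request:
{"op": "apply_moves", "data": {
  "motion": [
    [[1, -4, -2], 0],
    [[2, -8, -4], 0],
    [[2.5, -10.6, -6], 0],
    [[2.5, -10.6, -7], 0],
    [[2.5, -10.6, -7], 0],
    [[2.5, -10.6, -7], 0],
    [[2.5, -10.6, -7], 0]
  ]
}}

```text
clock: 1.8
tool_pos: [0.4301, 0.0328, 0.1574]
orientation: [180.0, 0.1, -162.3]
force: [0.1, 1.0, 0.5]
opening: 0.0662
```

Request:
{"op": "apply_moves", "data": {
  "motion": [
    [[0, 0, -4], 0],
    [[0, 0, -8], 0],
    [[0, 0, -11], 0],
    [[0, 0, -13], 0],
    [[0, 0, -13], 0],
    [[0, 0, -13], 0]
  ]
}}

```text
clock: 2.4
tool_pos: [0.4301, 0.0326, 0.0273]
orientation: [-180.0, 0.0, -162.3]
force: [0.9, 0.0, 0.2]
opening: 0.0661
```

```bash
python3 - <<'E'
from h import *
for n,r in(("top",(200,200,340,305)),("scene",(170,110,330,230))):
    p,d=ctrl.snapshot(n);cv2.imwrite(f"pics/{n}1.png",p);crop(p,*r,4,f"pics/{n}1c.png")
o=ctrl.get_obs();print(o["tool_pos"],o["force"],o["clock"])
a=cv2.imread("pics/top1c.png");b=cv2.imread("pics/scene1c.png")
b=cv2.resize(b,(560,420));cv2.imwrite("pics/m1.png",cv2.resize(np.vstack([a,b]),None,fx=.7,fy=.7))
E
```

```text
[0.43070597 0.03267679 0.02796195] [-0.05686247 -0.06295937  0.24277326] 2.5
```

View pics/m1.png

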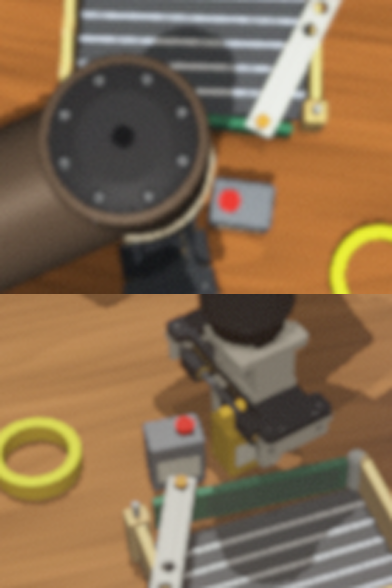

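The lower picture shows the yellow tin between the fingers, with the grey tin clear of them. The gripper body's long side runs along the jaw axis. Closing now.

Request:
{"op": "apply_moves", "data": {
  "motion": [
    [[0, 0, 0], 0],
    [[0, 0, 0], 0],
    [[0, 0, 0], 0],
    [[0, 0, 0], 0],
    [[0, 0, 0], 0],
    [[0, 0, 0], 0]
  ],
  "hand": 3
}}

```text
clock: 3.1
tool_pos: [0.4302, 0.032, 0.027]
orientation: [180.0, 0.1, -162.4]
force: [-0.2, 3.4, 6.0]
opening: 0.0414
```

Request:
{"op": "apply_moves", "data": {
  "motion": [
    [[0, 0, 2], 0],
    [[0, 0, 5], 0],
    [[0, 0, 8], 0],
    [[0, 0, 11], 0],
    [[1, 3, 11.5], 2],
    [[2, 6, 11.5], 5],
    [[3, 9, 11.5], 9],
    [[4, 12, 11.5], 13],
    [[5, 15, 11.5], 16],
    [[6, 18, 11.5], 16]
  ]
}}

```text
clock: 4.1
tool_pos: [0.4891, 0.2125, 0.1407]
orientation: [180.0, -0.1, -146.3]
force: [1.7, -0.9, -1.7]
opening: 0.042
```

Request:
{"op": "apply_moves", "data": {
  "motion": [
    [[0.8, 3, 0], -7],
    [[1.5, 6, 0], -14],
    [[2.2, 9, 0], -21],
    [[3, 11.8, 0], -28],
    [[3, 11.8, 0], -34],
    [[3, 11.8, -3], -34],
    [[3, 11.8, -6], -34],
    [[3, 11.8, -8.5], -34],
    [[3, 11.8, -10], -34],
    [[3, 11.8, -10.7], -34]
  ]
}}

```text
clock: 5.1
tool_pos: [0.5181, 0.3281, 0.0319]
orientation: [-179.8, -0.2, 179.6]
force: [-14.9, -11.6, 41.7]
opening: 0.0421
```

Request:
{"op": "apply_moves", "data": {
  "motion": [
    [[0, 0, 0], 0],
    [[0, 0, 0], 0]
  ]
}}

```text
clock: 5.3
tool_pos: [0.5197, 0.3298, 0.0347]
orientation: [-180.0, 0.0, 179.6]
force: [0.7, 0.0, -2.4]
opening: 0.0422
```

Request:
{"op": "apply_moves", "data": {
  "motion": [
    [[0, 0, -0.2], 0],
    [[0, 0, -0.2], 0]
  ]
}}

```text
clock: 5.5
tool_pos: [0.5196, 0.3298, 0.0328]
orientation: [180.0, 0.0, 179.6]
force: [-0.1, -0.5, -2.4]
opening: 0.0419
```

Request:
{"op": "apply_moves", "data": {
  "motion": [
    [[0, 0, 0], 0],
    [[0, 0, 0], 0],
    [[0, 0, 0], 0],
    [[0, 0, 2], 0],
    [[0, 0, 5], 0],
    [[0, 0, 9], 0],
    [[0, 0, 12], 0]
  ],
  "hand": 6.6
}}

```text
clock: 6.2
tool_pos: [0.5201, 0.3301, 0.1552]
orientation: [179.9, 0.1, 179.6]
force: [0.4, 0.6, -0.0]
opening: 0.0659
```

Request:
{"op": "apply_moves", "data": {
  "motion": [
    [[-1, -4.5, 0], 0],
    [[-2, -9, 0], 0],
    [[-3, -13, 0], 0],
    [[-4, -17, 0], 0],
    [[-4, -20, 0], 0],
    [[-4, -20, 0], 0]
  ]
}}

```text
clock: 6.8
tool_pos: [0.4788, 0.1269, 0.1532]
orientation: [180.0, 0.0, 179.5]
force: [1.0, 1.1, 0.3]
opening: 0.066
```

```bash
python3 - <<'E'
from h import *
p,d=ctrl.snapshot("top");cv2.imwrite("pics/top2.png",p)
p2,d=ctrl.snapshot("scene");cv2.imwrite("pics/scene2.png",p2);crop(p2,170,100,450,240,2,"pics/scene2c.png")
o=ctrl.get_obs();print(o["tool_pos"],o["orientation"],o["clock"])
E
```

```text
[0.47988235 0.12939223 0.15315822] [1.79955513e+02 6.65168689e-02 1.79541154e+02] 6.9
```

View pics/top2.png

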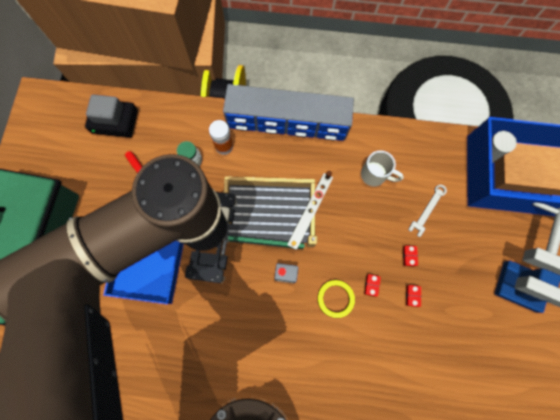

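View pics/scene2c.png

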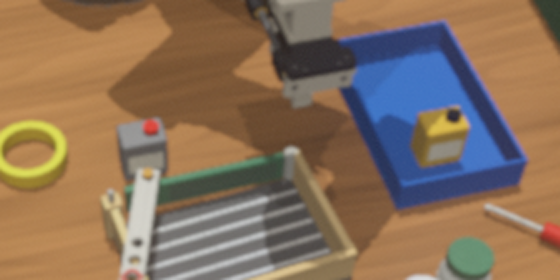

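The yellow tin is standing in the tub. The grey tin is still at top-view (286,272). Next is the grey tin.

Request:
{"op": "apply_moves", "data": {
  "motion": [
    [[-1.2, -4.5, 0], 2],
    [[-2.4, -9, 0], 2],
    [[-3.6, -13.5, 0], 2],
    [[-4.4, -17.4, 0], 2],
    [[-4.4, -17.4, 0], 2],
    [[-4.4, -17.4, -4], 2],
    [[-4.4, -17.4, -8], 2],
    [[-4.4, -17.4, -11], 2],
    [[-4.4, -17.4, -12.6], 2],
    [[-4.4, -17.4, -12.6], 2]
  ]
}}

```text
clock: 7.9
tool_pos: [0.4347, -0.0437, 0.0245]
orientation: [-179.9, -0.2, -178.3]
force: [0.4, 1.0, 0.1]
opening: 0.0658
```

Request:
{"op": "apply_moves", "data": {
  "motion": [
    [[0, 0, 0], 0],
    [[0, 0, 0], 0],
    [[0, 0, 0], 0],
    [[0, 0, 0], 0],
    [[0, 0, 0], 0],
    [[0, 0, 0], 0]
  ],
  "hand": 3
}}

```text
clock: 8.5
tool_pos: [0.4365, -0.0439, 0.0275]
orientation: [180.0, 0.1, -178.4]
force: [-1.9, 3.3, 7.0]
opening: 0.0419
```

Request:
{"op": "apply_moves", "data": {
  "motion": [
    [[0, 0, 2], 0],
    [[0, 0, 5], 0],
    [[0, 0, 8], 0],
    [[0, 0, 11], 0],
    [[-0.3, 3, 11.5], 0],
    [[-0.7, 7, 11.5], 0],
    [[-1, 11, 11.5], 0],
    [[-1.5, 15, 11.5], 0],
    [[-2, 19, 11.5], 0],
    [[-2.5, 23, 11.5], 0]
  ]
}}

```text
clock: 9.5
tool_pos: [0.4096, 0.187, 0.1416]
orientation: [180.0, -0.0, -178.4]
force: [1.0, -0.1, -1.9]
opening: 0.0424
```

Request:
{"op": "apply_moves", "data": {
  "motion": [
    [[-0.2, 4, 0], 0],
    [[-0.4, 8, 0], 0],
    [[-0.6, 12, 0], 0],
    [[-0.6, 14.5, 0], 0],
    [[-0.6, 14.5, 0], 0],
    [[-0.6, 14.5, -3], 0],
    [[-0.6, 14.5, -6], 0],
    [[-0.6, 14.5, -8.5], 0],
    [[-0.6, 14.5, -9.8], 0],
    [[-0.6, 14.5, -10.7], 0]
  ]
}}

```text
clock: 10.5
tool_pos: [0.404, 0.3293, 0.0332]
orientation: [-179.9, -0.1, -178.4]
force: [-0.2, -1.2, -2.9]
opening: 0.0421
```

Request:
{"op": "apply_moves", "data": {
  "motion": [
    [[0, 0, 0], 0],
    [[0, 0, -0.2], 0],
    [[0, 0, -0.2], 0]
  ]
}}

```text
clock: 10.8
tool_pos: [0.4048, 0.331, 0.0331]
orientation: [179.9, 0.0, -178.4]
force: [-0.7, 0.3, -2.2]
opening: 0.0422
```

Request:
{"op": "apply_moves", "data": {
  "motion": [
    [[0, 0, 0], 0],
    [[0, 0, 0], 0],
    [[0, 0, 0], 0],
    [[0, 0, 2], 0],
    [[0, 0, 5], 0],
    [[0, 0, 9], 0],
    [[0, 0, 13], 0],
    [[0, 0, 17], 0],
    [[0, 0, 17], 0]
  ],
  "hand": 6.6
}}

```text
clock: 11.7
tool_pos: [0.4067, 0.3332, 0.2089]
orientation: [179.5, 0.4, -178.3]
force: [-0.1, 0.4, -1.3]
opening: 0.0664
```

Request:
{"op": "apply_moves", "data": {
  "motion": [
    [[2, -3, 0], 7],
    [[4, -6, 0], 14],
    [[6.5, -10, 0], 21],
    [[9, -14, 0], 28],
    [[11.5, -18, 0], 35],
    [[14, -22, 0], 42],
    [[16.5, -26, 0], 49],
    [[19, -30, 0], 56],
    [[21.5, -34, 0], 62],
    [[24, -37, 0], 68]
  ],
  "hand": 4.5
}}

```text
clock: 12.7
tool_pos: [0.6452, -0.0417, 0.2023]
orientation: [180.0, -0.0, -110.2]
force: [0.1, 0.5, -0.1]
opening: 0.0449
```

Request:
{"op": "apply_moves", "data": {
  "motion": [
    [[2, -3, 0], 0],
    [[4, -6, 0], 0],
    [[6, -8.6, 0], 0],
    [[6, -8.6, -3], 0],
    [[6, -8.6, -6], 0],
    [[6, -8.6, -6], 0],
    [[6, -8.6, -6], 0]
  ]
}}

```text
clock: 13.4
tool_pos: [0.7045, -0.1254, 0.1425]
orientation: [179.9, -0.1, -110.4]
force: [0.3, 0.9, 1.0]
opening: 0.045
```

```bash
python3 - <<'E'
from h import *
p,d=ctrl.snapshot("top");cv2.imwrite("pics/top3.png",p)
p2,d=ctrl.snapshot("scene");cv2.imwrite("pics/scene3.png",p2)
a=cv2.resize(p[130:280,250:450],(800,600));b=cv2.resize(p2[150:300,180:380],(800,600))
cv2.imwrite("pics/m3.png",np.hstack([cv2.resize(a,(400,300)),cv2.resize(b,(400,300))]))
o=ctrl.get_obs();print(o["tool_pos"],o["orientation"],o["clock"])
print(proj("scene",[[.7053,-.1264,.107],[.7053,-.1264,.071]])) 
E
```

```text
[ 0.70567447 -0.12512112  0.14463038] [-1.79847592e+02  2.87555922e-02 -1.10338671e+02] 13.5
[[231.95040537 250.01373992]
 [232.80272967 259.20971511]]
```

View pics/m3.png

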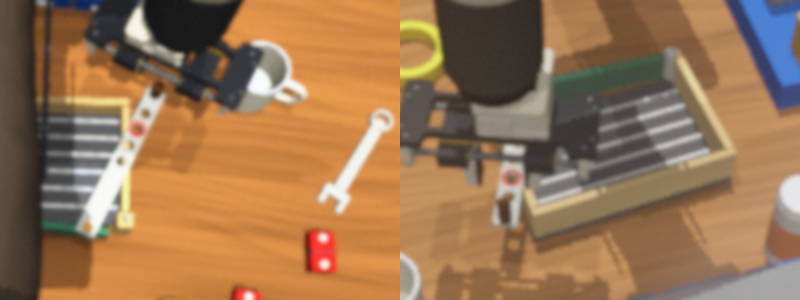

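View pics/scene3.png

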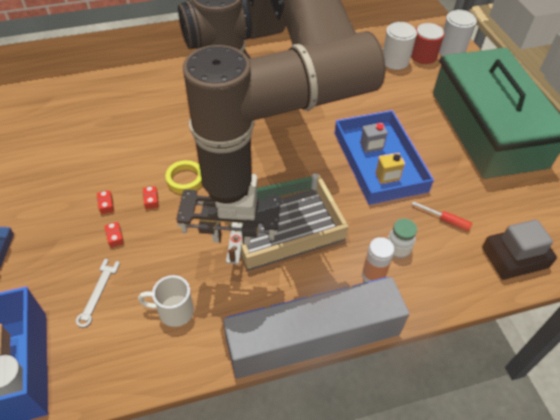

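Both tins stand in the tub at scene-view (375,138) and (391,168). The knob is at scene-view (231,251), directly below the gripper. Lowering onto it and gripping.

Request:
{"op": "apply_moves", "data": {
  "motion": [
    [[0, 0, -3], 0],
    [[0, 0, -5], 0],
    [[0, 0, -6.4], 0],
    [[0, 0, -6.4], 0]
  ]
}}

```text
clock: 13.9
tool_pos: [0.704, -0.125, 0.0777]
orientation: [179.9, -0.0, -110.4]
force: [0.1, 0.4, 0.3]
opening: 0.0449
```

Request:
{"op": "apply_moves", "data": {
  "motion": [
    [[0, 0, 0], 0],
    [[0, 0, 0], 0],
    [[0, 0, 0], 0],
    [[0, 0, 0], 0],
    [[0, 0, 0], 0],
    [[0, 0, 0], 0]
  ],
  "hand": 0.5
}}

```text
clock: 14.5
tool_pos: [0.7049, -0.1253, 0.0789]
orientation: [-180.0, 0.0, -110.4]
force: [0.4, -0.1, 0.5]
opening: 0.0154
```

```bash
cat > plan.py <<'E'
import numpy as np
H=np.array([.507,.1285]);peg=np.array([.528,-.104]);yaw=5.1
def piv(g): a=np.radians(-90+yaw)-g; return H+.185*np.array([np.cos(a),np.sin(a)])
def knob(g,bdeg,th=0):
    b=np.radians(bdeg);u=np.array([np.cos(b),np.sin(b)]);h=.0285
    return piv(g)+u*(.205*np.cos(th)-h*np.sin(th)), .0685+.205*np.sin(th)+h*np.cos(th)
def pegrel(g,bdeg):
    b=np.radians(bdeg);u=np.array([np.cos(b),np.sin(b)]);d=peg-piv(g);return d@u,d@np.array([-u[1],u[0]])
E
python3 - <<'E'
from plan import *
np.set_printoptions(precision=4,suppress=True)
from scipy.optimize import brentq
# g at pegged
g1=brentq(lambda g:np.linalg.norm(peg-piv(g))-.15,.3,1.1);d=peg-piv(g1);b1=np.degrees(np.arctan2(d[1],d[0]))
print(g1,b1,knob(g1,b1))
k0=knob(.057,-20.2)[0];print(k0)
for t in np.linspace(0,1,11):
    g=.057+t*(g1-.057);b=-20.2+t*(b1+15+20.2)
    print(round(t,1),(knob(g,b)[0]-k0)*100,round(b+20.2,1),np.array(pegrel(g,b))*1000)
for th in(0,.15,.18):
  for db in (15,8,4,0):
    k,z=knob(g1,b1+db,th);print(th,db,(k-k0)*100,(z-.097)*100)
E
```

```text
0.6960738589343028 -32.48164437763524 (array([ 0.5744, -0.1335]), np.float64(0.097))
[ 0.7053 -0.1272]
0.0 [0. 0.] 0.0 [ 30.5858 -39.4607]
0.1 [-1.1487  0.0913] 0.3 [ 41.511  -35.5757]
0.2 [-2.2955  0.2582] 0.5 [ 52.7048 -32.5143]
0.3 [-3.4354  0.5005] 0.8 [ 64.1097 -30.2933]
0.4 [-4.5638  0.8175] 1.1 [ 75.6673 -28.9252]
0.5 [-5.6759  1.2083] 1.4 [ 87.3183 -28.4186]
0.6 [-6.7669  1.6717] 1.6 [ 99.0033 -28.778 ]
0.7 [-7.8324  2.2061] 1.9 [110.6622 -30.0039]
0.8 [-8.8679  2.8098] 2.2 [122.2356 -32.0926]
0.9 [-9.869   3.4807] 2.4 [133.664  -35.0361]
1.0 [-10.8315   4.2164] 2.7 [144.8889 -38.8229]
0 15 [-10.8315   4.2164] 0.0
0 8 [-11.7277   1.8793] 0.0
0 4 [-12.3658   0.5986] 0.0
0 0 [-13.0916  -0.6345] 0.0
0.15 15 [-11.4573   4.4135] 3.031479287826505
0.15 8 [-12.3249   2.1512] 3.031479287826505
0.15 4 [-12.9425   0.9115] 3.031479287826505
0.15 0 [-13.6451  -0.2822] 3.031479287826505
0.18 15 [-11.6341   4.4691] 3.624060779675542
0.18 8 [-12.4935   2.228 ] 3.624060779675542
0.18 4 [-13.1054   0.9999] 3.624060779675542
0.18 0 [-13.8014  -0.1826] 3.624060779675542
```

Request:
{"op": "apply_moves", "data": {
  "motion": [
    [[0, 0, 0.3], 0],
    [[-1.1, 0.1, 0.5], 0],
    [[-2.3, 0.3, 0.5], 0.5],
    [[-3.4, 0.5, 0.5], 1],
    [[-4.6, 0.8, 0.5], 1],
    [[-5.7, 1.2, 0.5], 1.5],
    [[-6.8, 1.7, 0.5], 1.5],
    [[-7.8, 2.2, 0.5], 2],
    [[-8.9, 2.8, 0.5], 2],
    [[-9.9, 3.5, 0.5], 2.5]
  ]
}}

```text
clock: 15.5
tool_pos: [0.6047, -0.0897, 0.0836]
orientation: [-180.0, 0.0, -107.9]
force: [1.7, 0.3, -1.4]
opening: 0.0153
```

Request:
{"op": "apply_moves", "data": {
  "motion": [
    [[-1, 0.7, 0], 0],
    [[-1.1, 0.7, 1], 0],
    [[-1.4, 0.8, 2], 0],
    [[-1.7, 0.9, 3], 0],
    [[-1.7, 0.9, 3.1], 0],
    [[-1.7, 0.9, 3.1], 0]
  ]
}}

```text
clock: 16.1
tool_pos: [0.5893, -0.0814, 0.1154]
orientation: [-179.9, 0.0, -107.9]
force: [0.3, -1.2, -2.7]
opening: 0.015
```

```bash
cat > look.py <<'E'
import sys
from h import *
k=sys.argv[1]
p,d=ctrl.snapshot("top");cv2.imwrite(f"pics/top{k}.png",p)
p2,d=ctrl.snapshot("scene");cv2.imwrite(f"pics/scene{k}.png",p2)
a=p[160:310,210:360];b=p2[140:290,180:330]
cv2.imwrite(f"pics/m{k}.png",cv2.resize(np.hstack([a,b]),(800,400),interpolation=cv2.INTER_CUBIC))
o=ctrl.get_obs();print(o["tool_pos"],o["orientation"],o["force"],o["clock"],o["opening"])
E
python3 look.py 4
```

```text
[ 0.58891582 -0.08141589  0.11458348] [-1.79973184e+02  6.88932350e-03 -1.07899626e+02] [ 0.18635651 -0.52500009 -2.21962905] 16.2 0.0154135703398516
```

View pics/m4.png

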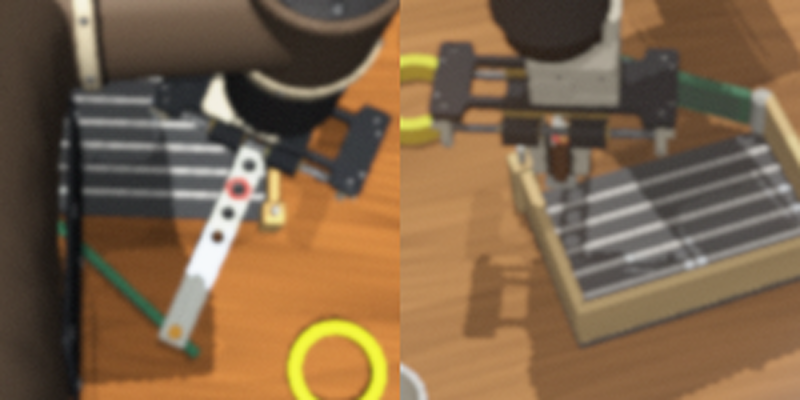

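The gate is open. In the top view the red-ringed hole is at (299,230), just to the left of the peg at (313,239), and the pivot is at (276,284).

```bash
python3 - <<'E'
from h import *
from plan import *
np.set_printoptions(precision=4,suppress=True)
th=np.arcsin((.1335-.097)/.205*1.0)
zt=.071+.15*np.sin(th)
h=ray("top",[(299.2-.3,230.5-.3)],zt)[0]; pv=ray("top",[(276-.3,284.1-.3)],.074)[0]
pg=ray("top",[(313.1-.3,238.8-.3)],.079)[0]
print(th,h,pv,pg,np.linalg.norm(h[:2]-pv[:2]),np.linalg.norm(pg[:2]-pv[:2]),np.degrees(np.arctan2(*(h-pv)[1::-1])),np.degrees(np.arctan2(*(pg-pv)[1::-1])))
print(piv(.696), np.linalg.norm(pv[:2]-H))
E
```

```text
0.17900319109302987 [ 0.5422 -0.0646  0.0977] [ 0.4025 -0.0216  0.074 ] [ 0.5285 -0.1034  0.079 ] 0.146244957688649 0.15031346733369358 -17.09837402008491 -33.00424883891516
[ 0.4015 -0.0235] 0.18288060873824694
```

Request:
{"op": "apply_moves", "data": {
  "motion": [
    [[-0.2, -0.7, 0], -2],
    [[-0.6, -1.5, 0], -4.5],
    [[-0.9, -2.2, 0], -7],
    [[-1.2, -2.9, 0], -9],
    [[-1.6, -3.6, 0], -11.5],
    [[-1.9, -4.2, 0], -13.5],
    [[-2.2, -4.8, 0], -15],
    [[-2.2, -4.8, 0], -15],
    [[-2.2, -4.8, 0], -15]
  ]
}}

```text
clock: 17.1
tool_pos: [0.5666, -0.1294, 0.1146]
orientation: [180.0, 0.0, -122.9]
force: [-0.1, 0.9, -1.6]
opening: 0.0154
```

```bash
python3 look.py 5
```

```text
[ 0.56672143 -0.12914463  0.11458019] [-1.79993916e+02 -5.71859145e-04 -1.22855953e+02] [-0.24013548  0.69703178 -1.69273129] 17.2 0.015060134384476183
```

View pics/m5.png

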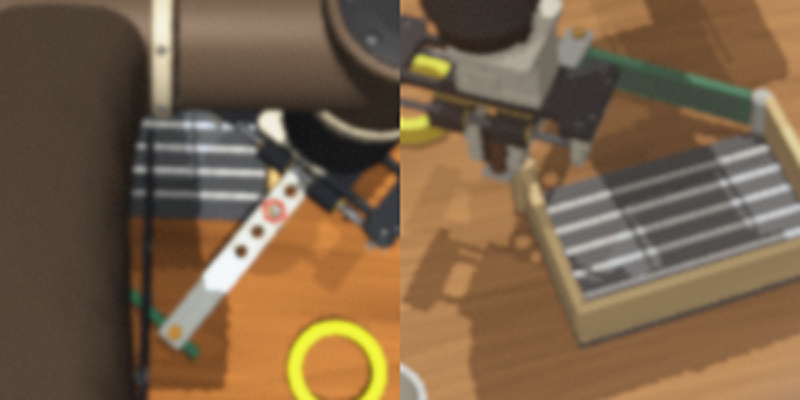

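```bash
python3 - <<'E'
from h import *
np.set_printoptions(precision=4,suppress=True)
p=cv2.imread("pics/top5.png");x0,y0=290,220
cv2.imwrite("pics/z5.png",cv2.resize(p[y0:y0+40,x0:x0+50],None,fx=12,fy=12,interpolation=cv2.INTER_CUBIC))
hsv=cv2.cvtColor(p,cv2.COLOR_BGR2HSV).astype(int);b,g,r=[p[...,i].astype(int) for i in range(3)]
m=(r-np.maximum(g,b)>50)&(r-b<140)&(abs(g-b)<35);m[:220]=0;m[260:]=0;m[:,:290]=0;m[:,335:]=0
q=np.argwhere(m)[:,::-1];print(len(q),q.min(0),q.max(0),(q.min(0)+q.max(0))/2,q.mean(0))
for z in(.0955,):print(ray("top",[q.mean(0),(q.min(0)+q.max(0))/2],z))
print("want",proj("top",[[.5283,-.1037,.0955]]))
E
```

```text
48 [308 235] [317 243] [312.5 239. ] [312.4583 238.7917]
[[ 0.5247 -0.1013  0.0955]
 [ 0.5241 -0.1015  0.0955]]
want [[313.5309 237.5083]]
```

View pics/z5.png

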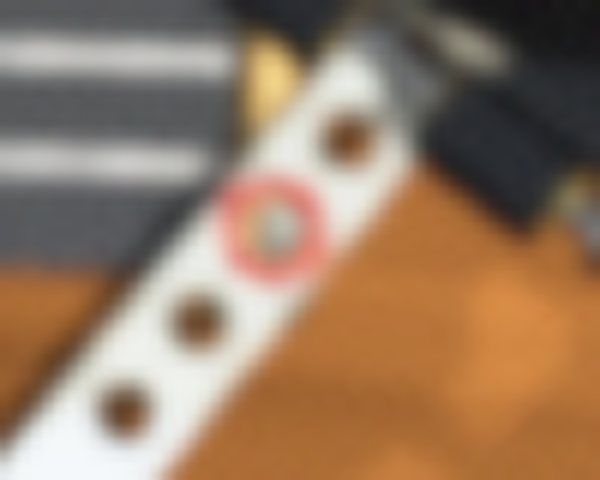

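The peg shows inside the ringed hole in the zoom. The hole centre is 1-2 mm short of it along the bar, which the lowering path can make up.

Request:
{"op": "apply_moves", "data": {
  "motion": [
    [[0.2, -0.1, -0.3], 0],
    [[0.35, -0.2, -0.8], 0],
    [[0.5, -0.3, -1.4], 0],
    [[0.65, -0.4, -2], 0],
    [[0.75, -0.5, -2.6], 0],
    [[0.85, -0.5, -3.2], 0],
    [[0.9, -0.55, -3.5], 0],
    [[0.9, -0.55, -3.6], 0],
    [[0.9, -0.55, -3.6], 0]
  ]
}}

```text
clock: 18.1
tool_pos: [0.5756, -0.1348, 0.0786]
orientation: [-180.0, -0.0, -122.9]
force: [-0.5, -1.1, 2.7]
opening: 0.0152
```

```bash
python3 look.py 6;python3 -c "
from h import *
p=cv2.imread('pics/top6.png');q=cv2.imread('pics/scene6.png')
a=cv2.resize(p[220:260,290:340],(400,320),interpolation=2);b=cv2.resize(q[180:220,205:255],(400,320),interpolation=2)
cv2.imwrite('pics/z6.png',np.hstack([a,b]))"
```

```text
[ 0.57567967 -0.13474016  0.07884293] [-1.79981136e+02  9.77762204e-03 -1.22879871e+02] [-0.14206215  0.97688596  1.51554539] 18.2 0.014831695154616924
```

View pics/z6.png

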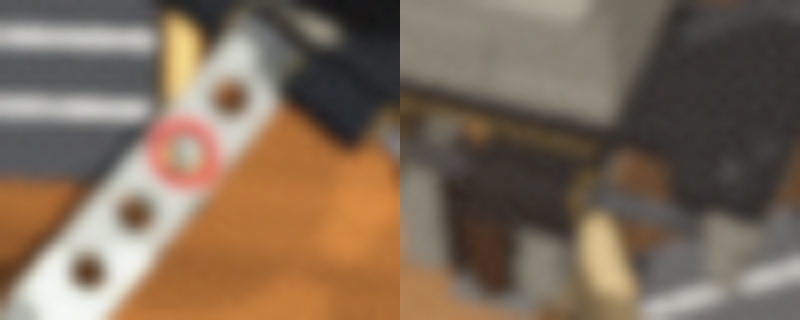

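Request:
{"op": "apply_moves", "data": {
  "motion": [
    [[0, 0, 0], 0],
    [[0, 0, 0], 0],
    [[0, 0, 0], 0],
    [[0, 0, 0], 0],
    [[0, 0, 2], 0],
    [[0, 0, 6], 0],
    [[0, 0, 10], 0],
    [[0, 0, 14], 0]
  ],
  "hand": 4.5
}}

```text
clock: 19.0
tool_pos: [0.5753, -0.1348, 0.22]
orientation: [180.0, -0.0, -122.9]
force: [1.3, 0.3, 0.1]
opening: 0.0448
```

Request:
{"op": "apply_moves", "data": {
  "motion": [
    [[-2, -4, 0], 4],
    [[-4, -8, 0], 8],
    [[-6, -12, 0], 8],
    [[-8, -15, 0], 8],
    [[-10, -18, 0], 8],
    [[-10, -18, 0], 8],
    [[-10, -18, 0], 8]
  ],
  "hand": 5.2
}}

```text
clock: 19.7
tool_pos: [0.4751, -0.3154, 0.2186]
orientation: [-180.0, 0.0, -115.0]
force: [-0.6, 0.5, -0.3]
opening: 0.0519
```

```bash
python3 look.py 7
```

```text
[ 0.47586313 -0.31440745  0.21854334] [-1.79994676e+02  6.44247959e-03 -1.14876159e+02] [ 0.03072507 -1.24708062  0.0255261 ] 19.8 0.051935809686520576
```

View pics/m7.png

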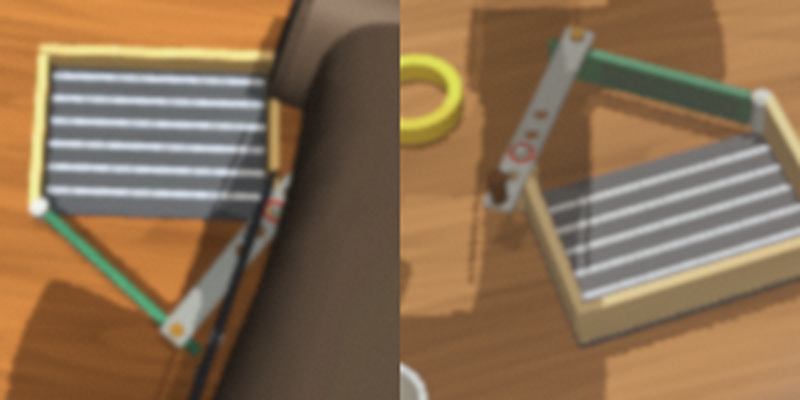

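View pics/top7.png

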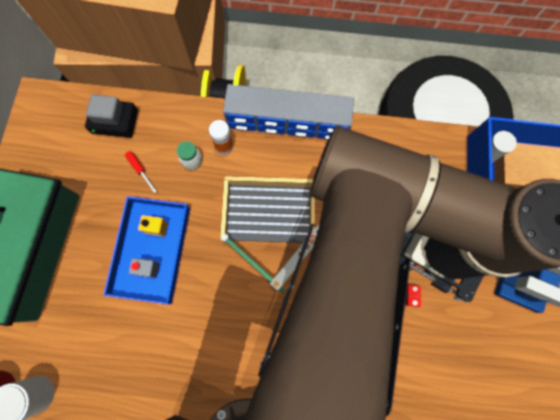

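```bash
python3 - <<'E'
from h import *
np.set_printoptions(precision=2,suppress=True)
print(proj("scene",[[.5283,-.1037,.071],[.5283,-.1037,.080],[.5283,-.1037,.086],[.575,-.134,.107],[.575,-.134,.115]]))
p=cv2.imread("pics/scene7.png")
cv2.imwrite("pics/z7.png",cv2.resize(p[170:230,205:265],(600,600),interpolation=2))
b,g,r=[p[...,i].astype(int) for i in range(3)]
m=(r-np.maximum(g,b)>40)&(abs(g-b)<35);m[:185]=0;m[206:]=0;m[:,:215]=0;m[:,240:]=0
q=np.argwhere(m)[:,::-1];print(len(q),q.mean(0),(q.min(0)+q.max(0))/2)
p=cv2.imread("pics/top7.png");hsv=cv2.cvtColor(p,cv2.COLOR_BGR2HSV)
p2=cv2.imread("pics/scene7.png")
hs=cv2.cvtColor(p2,cv2.COLOR_BGR2HSV)
red=(((hs[...,0]<6)|(hs[...,0]>174))&(hs[...,1]>170)&(hs[...,2]>100)).astype(np.uint8)
for n in("scene0","scene7"):
    hs=cv2.cvtColor(cv2.imread(f"pics/{n}.png"),cv2.COLOR_BGR2HSV);red=(((hs[...,0]<6)|(hs[...,0]>174))&(hs[...,1]>170)&(hs[...,2]>100)).astype(np.uint8)
    red=cv2.morphologyEx(red,cv2.MORPH_CLOSE,np.ones((3,3)));k,l,s,c=cv2.connectedComponentsWithStats(red)
    print(n,[(c[i],s[i,4]) for i in range(1,k) if s[i,4]>30 and c[i][0]<220])
E
```

```text
[[225.41 196.41]
 [225.17 194.  ]
 [225.02 192.37]
 [215.8  204.42]
 [215.54 202.21]]
17 [225.06 198.24] [225. 198.]
scene0 [(array([150.15, 197.62]), np.int32(183)), (array([105.02, 202.21]), np.int32(195)), (array([113.57, 234.95]), np.int32(206))]
scene7 [(array([150.1 , 197.72]), np.int32(181)), (array([105.2 , 202.58]), np.int32(193)), (array([113.96, 235.26]), np.int32(227))]
```

View pics/z7.png

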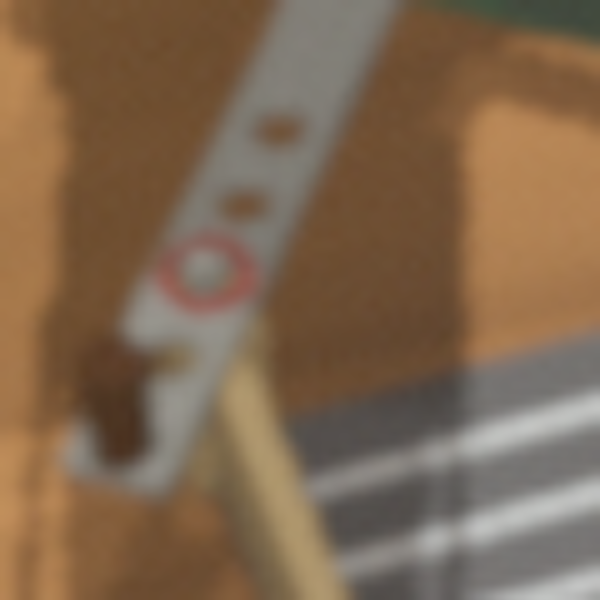

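View pics/scene7.png

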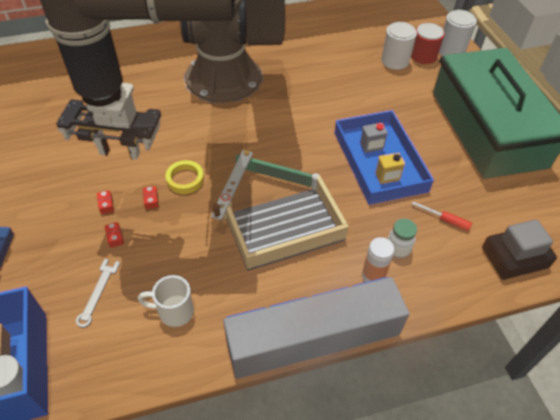

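```bash
python3 - <<'E'
from h import *
np.set_printoptions(precision=4,suppress=True)
print(ray("top",[(220,129)],.12),ray("top",[(187,151)],.085),ray("top",[(379,160)],.085))
c=np.array([.602,.022]);a=np.radians(5.1);R=np.array([[np.cos(a),-np.sin(a)],[np.sin(a),np.cos(a)]])
for t in((.01,.072),(.01,.012),(.01,-.048)):print(t,c+R@t)
E
```

```text
[[0.787  0.1752 0.12  ]] [[0.7275 0.2624 0.085 ]] [[ 0.7638 -0.2609  0.085 ]]
(0.01, 0.072) [0.6056 0.0946]
(0.01, 0.012) [0.6109 0.0348]
(0.01, -0.048) [ 0.6162 -0.0249]
```

```bash
python3 - <<'E'
from h import *
p=cv2.imread("pics/top0.png");hs=cv2.cvtColor(p,cv2.COLOR_BGR2HSV)
m=((hs[...,0]>24)&(hs[...,0]<36)&(hs[...,1]>150));m[:,:310]=0;m[:270]=0;m[:,365:]=0
q=np.argwhere(m)[:,::-1];P=ray("top",q,.024)[:,:2];print(cv2.minEnclosingCircle((P*1000).astype(np.float32)),P.max(0),P.min(0))
E
```

```text
((386.9739990234375, -183.27760314941406), 48.800262451171875) [ 0.43541107 -0.13567099] [ 0.33876294 -0.23168259]
```

The bar is seated: the peg fills the ringed hole at scene-view (225,198), where (225,196) is predicted for a level bar. The blocks have not moved. Picking block A, at world (0.433, -0.276).

Request:
{"op": "apply_moves", "data": {
  "motion": [
    [[-1, 1, -3], 5],
    [[-2, 2, -7], 10],
    [[-3.8, 3.9, -11], 16],
    [[-3.8, 3.9, -14], 21],
    [[-3.8, 3.9, -16], 21],
    [[-3.8, 3.9, -18], 21],
    [[-3.8, 3.9, -20], 21],
    [[-3.8, 3.9, -21.3], 21],
    [[-3.8, 3.9, -21.4], 21],
    [[-3.8, 3.9, -21.4], 21]
  ],
  "hand": 5
}}

```text
clock: 20.8
tool_pos: [0.4381, -0.2752, 0.0046]
orientation: [180.0, -0.0, -93.8]
force: [-0.4, 0.1, 0.2]
opening: 0.0498
```

Request:
{"op": "apply_moves", "data": {
  "motion": [
    [[0, 0, 0], 0],
    [[0, 0, 0], 0],
    [[0, 0, 0], 0],
    [[0, 0, 0], 0],
    [[0, 0, 0], 0],
    [[0, 0, 0], 0]
  ],
  "hand": 2
}}

```text
clock: 21.4
tool_pos: [0.4383, -0.276, 0.0054]
orientation: [-179.9, -0.0, -93.9]
force: [-0.1, -0.2, 6.7]
opening: 0.0338
```

Request:
{"op": "apply_moves", "data": {
  "motion": [
    [[0, 0, 2], 0],
    [[0, 0, 5], 0],
    [[0, 0, 9], 0],
    [[0, 0, 13], -5],
    [[1, 2, 16], -13],
    [[2.5, 5, 16], -21],
    [[4, 9, 16], -29],
    [[6, 13, 16], -37],
    [[8, 17, 16], -45],
    [[10, 21, 16], -53]
  ]
}}

```text
clock: 22.4
tool_pos: [0.5376, -0.064, 0.1646]
orientation: [180.0, 0.0, -147.2]
force: [0.2, -1.2, -1.2]
opening: 0.0338
```

Request:
{"op": "apply_moves", "data": {
  "motion": [
    [[2, 4, 0], -8],
    [[4, 8, 0], -16],
    [[6, 12, 0], -24],
    [[6.8, 15.7, 0], -28],
    [[6.8, 15.7, 0], -28],
    [[6.8, 15.7, -4], -28],
    [[6.8, 15.7, -8], -28],
    [[6.8, 15.7, -11], -28],
    [[6.8, 15.7, -11], -28]
  ]
}}

```text
clock: 23.3
tool_pos: [0.6019, 0.0896, 0.05]
orientation: [-179.9, -0.5, -174.9]
force: [-1.4, -0.8, -2.0]
opening: 0.0339
```

```bash
python3 look.py 8
```

```text
[0.60554848 0.09080151 0.05485485] [-1.79955258e+02 -5.54463045e-02 -1.74873477e+02] [0.73582648 0.71774206 0.01541589] 23.4 0.03383471600451975
```

View pics/m8.png

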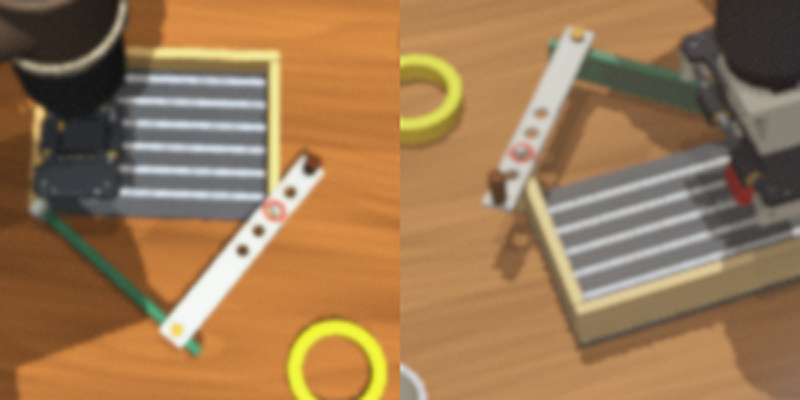

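Request:
{"op": "apply_moves", "data": {
  "motion": [
    [[0, 0, -1.5], 0],
    [[0, 0, -2.8], 0],
    [[0, 0, -3.5], 0],
    [[0, 0, -3.8], 0],
    [[0, 0, -3.8], 0],
    [[0, 0, -3.9], 0]
  ]
}}

```text
clock: 24.0
tool_pos: [0.6061, 0.0914, 0.0162]
orientation: [180.0, 0.1, -174.9]
force: [-1.0, -0.0, -1.4]
opening: 0.0337
```

Request:
{"op": "apply_moves", "data": {
  "motion": [
    [[0, 0, 0], 0],
    [[0, 0, 0], 0],
    [[0, 0, 0], 0],
    [[0, 0, 2], 0],
    [[0, 0, 6], 0],
    [[0, 0, 10], 0],
    [[0, 0, 14], 0],
    [[0, 0, 17], 0],
    [[0, 0, 17], 0]
  ],
  "hand": 5
}}

```text
clock: 24.9
tool_pos: [0.6082, 0.092, 0.1913]
orientation: [179.9, 0.5, -174.8]
force: [0.2, -0.2, 0.3]
opening: 0.0498
```

```bash
cat > blk.py <<'E'
import sys
from h import *
p,d=ctrl.snapshot("top");cv2.imwrite(f"pics/top{sys.argv[1]}.png",p)
hsv=cv2.cvtColor(p,cv2.COLOR_BGR2HSV)
red=(((hsv[...,0]<6)|(hsv[...,0]>174))&(hsv[...,1]>180)&(hsv[...,2]>90)).astype(np.uint8)
red=cv2.morphologyEx(red,cv2.MORPH_CLOSE,np.ones((3,3)))
k,l,s,c=cv2.connectedComponentsWithStats(red)
for i in range(1,k):
    if s[i,4]>60:
        pl=ray("top",np.argwhere(l==i)[:,::-1],0.026)
        print(c[i].round(1),cv2.minAreaRect((pl[:,:2]*1000).astype(np.float32)))
o=ctrl.get_obs();print(o["tool_pos"],o["orientation"],o["clock"])
E
python3 blk.py 9
```

```text
[409.9 255.8] ((523.7346801757812, -373.48199462890625), (51.851444244384766, 36.88651657104492), 5.913671970367432)
[413.1 295.3] ((419.2862854003906, -385.243408203125), (53.40253829956055, 34.22393798828125), 1.5058116912841797)
[0.60682963 0.09175055 0.18847034] [ 179.90336479    0.2929921  -174.87690799] 24.95
```

View pics/top9.png

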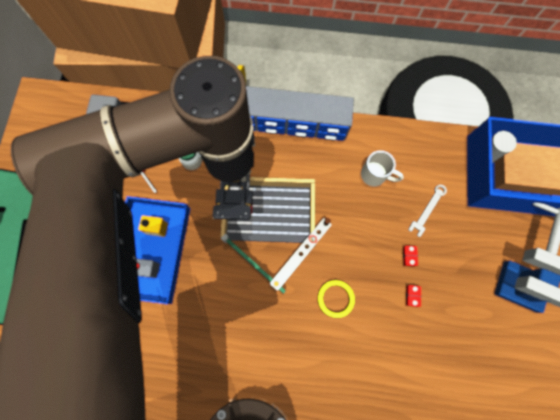

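Block A is placed. The two remaining blocks are at top-view (410,256) and (413,295), unmoved. Going to B.

Request:
{"op": "apply_moves", "data": {
  "motion": [
    [[-0.7, -4, 0], 8],
    [[-1.4, -8, 0], 16],
    [[-2.1, -12, 0], 24],
    [[-2.8, -16, 0], 32],
    [[-3.5, -20, 0], 40],
    [[-4.2, -24, 0], 48],
    [[-4.9, -28, 0], 56],
    [[-5.6, -32, 0], 64],
    [[-6.3, -36, 0], 72],
    [[-7, -40, 0], 80]
  ]
}}

```text
clock: 25.95
tool_pos: [0.5345, -0.3101, 0.1843]
orientation: [179.9, 0.0, -94.6]
force: [0.8, 0.6, 1.0]
opening: 0.0499
```

Request:
{"op": "apply_moves", "data": {
  "motion": [
    [[-0.7, -4, 0], 8],
    [[-1.2, -6.5, -3], 11],
    [[-1.2, -6.5, -7], 11],
    [[-1.2, -6.5, -11], 11],
    [[-1.2, -6.5, -14], 11],
    [[-1.2, -6.5, -16.5], 11],
    [[-1.2, -6.5, -17.8], 11],
    [[-1.2, -6.5, -18.1], 11],
    [[-1.2, -6.5, -18.1], 11]
  ]
}}

```text
clock: 26.85
tool_pos: [0.5236, -0.3738, 0.0045]
orientation: [180.0, 0.0, -83.9]
force: [-0.1, -0.2, 0.6]
opening: 0.0495
```

Request:
{"op": "apply_moves", "data": {
  "motion": [
    [[0, 0, 0], 0],
    [[0, 0, 0], 0],
    [[0, 0, 0], 0],
    [[0, 0, 0], 0],
    [[0, 0, 0], 0],
    [[0, 0, 0], 0]
  ],
  "hand": 2
}}

```text
clock: 27.45
tool_pos: [0.5245, -0.3742, 0.006]
orientation: [-179.9, -0.1, -83.9]
force: [-0.5, 0.6, 6.3]
opening: 0.034
```

Request:
{"op": "apply_moves", "data": {
  "motion": [
    [[0, 0, 2], 0],
    [[0, 0, 5], 0],
    [[0, 0, 9], 0],
    [[0, 0, 13], -5],
    [[0.5, 2, 16], -13],
    [[1.3, 6, 16], -21],
    [[2.2, 10, 16], -29],
    [[3, 14, 16], -37],
    [[3.8, 18, 16], -45],
    [[4.6, 22, 16], -53]
  ]
}}

```text
clock: 28.45
tool_pos: [0.5691, -0.152, 0.1645]
orientation: [180.0, 0.0, -137.2]
force: [1.5, -0.1, -1.8]
opening: 0.0336
```

Request:
{"op": "apply_moves", "data": {
  "motion": [
    [[0.9, 4, 0], -8],
    [[1.8, 8, 0], -16],
    [[2.7, 12, 0], -24],
    [[3.6, 16, 0], -32],
    [[4.1, 18.5, 0], -38],
    [[4.1, 18.5, 0], -38],
    [[4.1, 18.5, -4], -38],
    [[4.1, 18.5, -8], -38],
    [[4.1, 18.5, -11], -38],
    [[4.1, 18.5, -11], -38]
  ]
}}

```text
clock: 29.45
tool_pos: [0.6068, 0.0299, 0.0502]
orientation: [-179.9, -0.5, -174.9]
force: [-0.6, -0.1, -1.3]
opening: 0.0336
```

```bash
python3 look.py 10
```

```text
[0.61053293 0.03075742 0.05490637] [-1.79963734e+02 -5.56510313e-02 -1.74859911e+02] [ 0.89067842  0.24547123 -0.42063929] 29.55 0.033565879973720084
```

View pics/m10.png

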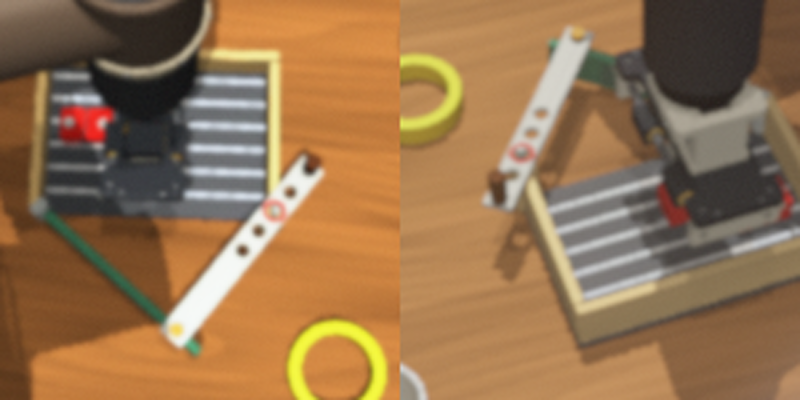

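```bash
python3 - <<'E'
from h import *
print(ray("top",[(232.5,207),(252.2,207)],.036))
E
```

```text
[[0.5974325  0.12218385 0.036     ]
 [0.60397731 0.06797989 0.036     ]]
```

Request:
{"op": "apply_moves", "data": {
  "motion": [
    [[0, 0, -1.5], 0],
    [[0, 0, -2.8], 0],
    [[0, 0, -3.5], 0],
    [[0, 0, -3.8], 0],
    [[0, 0, -3.8], 0],
    [[0, 0, -3.9], 0]
  ]
}}

```text
clock: 30.15
tool_pos: [0.6111, 0.0314, 0.0162]
orientation: [180.0, 0.1, -174.9]
force: [0.6, -0.3, -2.4]
opening: 0.0334
```

Request:
{"op": "apply_moves", "data": {
  "motion": [
    [[0, 0, 0], 0],
    [[0, 0, 0], 0],
    [[0, 0, 0], 0],
    [[0, 0, 2], 0],
    [[0, 0, 6], 0],
    [[0, 0, 10], 0],
    [[0, 0, 14], 0],
    [[0, 0, 17], 0],
    [[0, 0, 17], 0]
  ],
  "hand": 5
}}

```text
clock: 31.05
tool_pos: [0.6133, 0.0317, 0.1912]
orientation: [179.9, 0.5, -174.8]
force: [1.0, 0.4, 0.2]
opening: 0.0502
```

```bash
python3 blk.py 11
```

```text
[238.2 206.1] ((603.1541137695312, 108.76042938232422), (31.79331398010254, 28.258878707885742), 6.889901638031006)
[413.1 295.3] ((419.2862854003906, -385.243408203125), (53.40253829956055, 34.22393798828125), 1.5058116912841797)
[0.61187303 0.0316413  0.18847697] [ 179.9338461     0.30031742 -174.87480262] 31.1
```

View pics/top11.png

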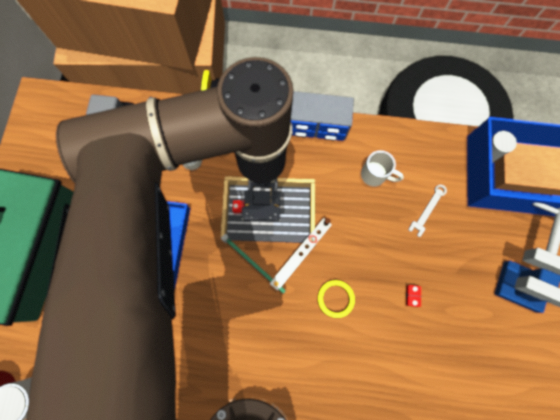

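Blocks A and B are in the tray. The last block is at top-view (413,295).

Request:
{"op": "apply_moves", "data": {
  "motion": [
    [[-1.7, -3.6, 0], 8],
    [[-3.4, -7.2, 0], 16],
    [[-5.1, -11, 0], 24],
    [[-6.8, -14.6, 0], 32],
    [[-8.5, -18.2, 0], 40],
    [[-10.2, -22, 0], 48],
    [[-11.9, -25.7, 0], 56],
    [[-13.6, -29.4, 0], 64],
    [[-15.3, -33, 0], 72],
    [[-17, -36.8, 0], 80]
  ]
}}

```text
clock: 32.1
tool_pos: [0.4391, -0.3377, 0.1846]
orientation: [179.9, 0.0, -94.5]
force: [1.0, 0.1, 0.7]
opening: 0.0498
```

Request:
{"op": "apply_moves", "data": {
  "motion": [
    [[-1.2, -3, 0], 6],
    [[-2.2, -4.8, -3], 6],
    [[-2.2, -4.8, -7], 6],
    [[-2.2, -4.8, -11], 6],
    [[-2.2, -4.8, -14], 6],
    [[-2.2, -4.8, -16.5], 6],
    [[-2.2, -4.8, -17.8], 6],
    [[-2.2, -4.8, -18.1], 6],
    [[-2.2, -4.8, -18.1], 6]
  ]
}}

```text
clock: 33.0
tool_pos: [0.4186, -0.3848, 0.0045]
orientation: [180.0, 0.0, -88.9]
force: [-0.7, -0.1, 1.0]
opening: 0.0498
```

Request:
{"op": "apply_moves", "data": {
  "motion": [
    [[0, 0, 0], 0],
    [[0, 0, 0], 0],
    [[0, 0, 0], 0],
    [[0, 0, 0], 0],
    [[0, 0, 0], 0],
    [[0, 0, 0], 0]
  ],
  "hand": 2
}}

```text
clock: 33.6
tool_pos: [0.4195, -0.3853, 0.0058]
orientation: [-179.9, -0.1, -88.9]
force: [-1.0, 0.1, 5.8]
opening: 0.0338
```

Request:
{"op": "apply_moves", "data": {
  "motion": [
    [[0, 0, 2], 0],
    [[0, 0, 5], 0],
    [[0, 0, 9], 0],
    [[0, 0, 13], -5],
    [[1, 2, 16], -13],
    [[3, 5.5, 16], -21],
    [[5, 9, 16], -29],
    [[7, 12.5, 16], -37],
    [[9, 16, 16], -45],
    [[11, 19.5, 16], -53]
  ]
}}

```text
clock: 34.6
tool_pos: [0.5287, -0.1881, 0.1647]
orientation: [180.0, 0.0, -142.2]
force: [0.0, -0.3, -1.0]
opening: 0.0339
```

Request:
{"op": "apply_moves", "data": {
  "motion": [
    [[2, 3.5, 0], -8],
    [[4, 7, 0], -16],
    [[6, 10.5, 0], -24],
    [[8, 14, 0], -32],
    [[8.8, 15.7, 0], -33],
    [[8.8, 15.7, 0], -33],
    [[8.8, 15.7, -4], -33],
    [[8.8, 15.7, -8], -33],
    [[8.8, 15.7, -11], -33],
    [[8.8, 15.7, -11], -33]
  ]
}}

```text
clock: 35.6
tool_pos: [0.6126, -0.0339, 0.0503]
orientation: [-180.0, -0.5, -174.9]
force: [-1.1, -0.5, -1.6]
opening: 0.0344
```

```bash
python3 look.py 12
```

```text
[ 0.61645653 -0.03333891  0.05502425] [-1.79969368e+02 -4.97281562e-02 -1.74878215e+02] [ 0.94266458  0.54022232 -0.80882013] 35.7 0.03374431113265694
```

View pics/m12.png

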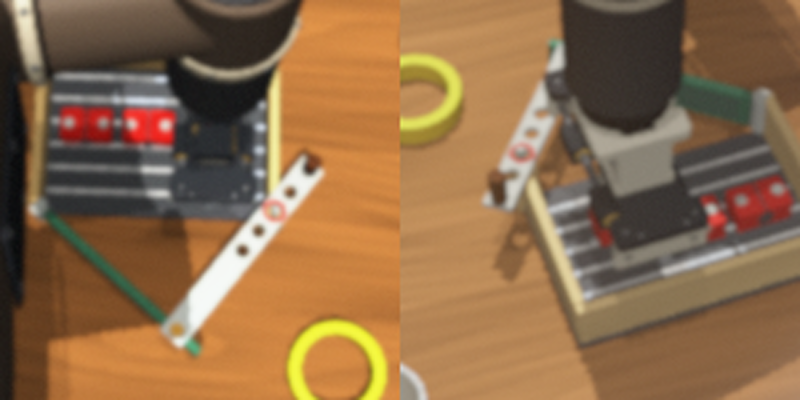

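A and B lie side by side in the tray at top-view crop (85,125) and (150,127). C hangs over the free space to their right, and the gripper body is clear of the bar.

Request:
{"op": "apply_moves", "data": {
  "motion": [
    [[0, 0, -1.5], 0],
    [[0, 0, -2.8], 0],
    [[0, 0, -3.5], 0],
    [[0, 0, -3.8], 0],
    [[0, 0, -3.8], 0],
    [[0, 0, -3.9], 0]
  ]
}}

```text
clock: 36.3
tool_pos: [0.6171, -0.0327, 0.0162]
orientation: [-180.0, 0.1, -174.9]
force: [0.8, -0.2, -1.8]
opening: 0.0339
```

Request:
{"op": "apply_moves", "data": {
  "motion": [
    [[0, 0, 0], 0],
    [[0, 0, 0], 0],
    [[0, 0, 0], 0],
    [[0, 0, 2], 0],
    [[0, 0, 6], 0],
    [[0, 0, 10], 0],
    [[0, 0, 14], 0],
    [[0, 0, 18], 0],
    [[0, 0, 20], 0]
  ],
  "hand": 5
}}

```text
clock: 37.2
tool_pos: [0.618, -0.0328, 0.2202]
orientation: [-180.0, 0.3, -174.9]
force: [0.5, 0.2, -0.2]
opening: 0.0503
```

Request:
{"op": "apply_moves", "data": {
  "motion": [
    [[-2, 4.5, 0], 0],
    [[-4, 9, 0], 0],
    [[-6, 13.5, 0], 0],
    [[-8, 18, 0], 0],
    [[-10, 22, 0], 0],
    [[-12, 26, 0], 0],
    [[-14, 30, 0], 0],
    [[-15, 34, 0], 0],
    [[-15, 38, 0], 0],
    [[-15, 38, 0], 0]
  ]
}}

```text
clock: 38.2
tool_pos: [0.4662, 0.3514, 0.2155]
orientation: [180.0, 0.0, -174.7]
force: [-0.9, -0.9, 0.8]
opening: 0.0501
```

```bash
python3 look.py 13
```

```text
[0.46611839 0.34801497 0.21527967] [-1.79976265e+02 -2.44103813e-02 -1.74792009e+02] [-0.84029406  0.62337713 -0.30514215] 38.3 0.05018229312739788
```

View pics/top13.png

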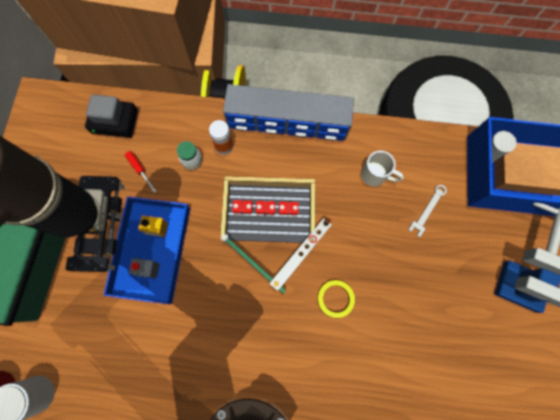

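View pics/scene13.png

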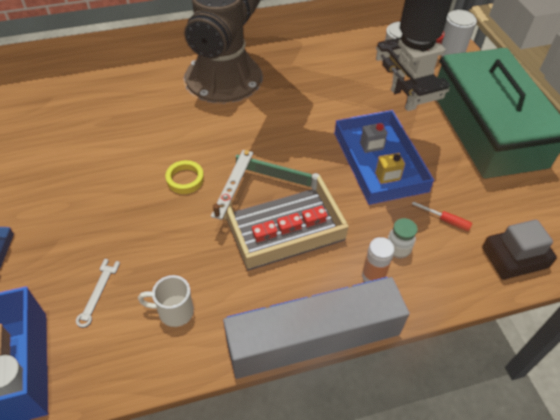

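View pics/m13.png

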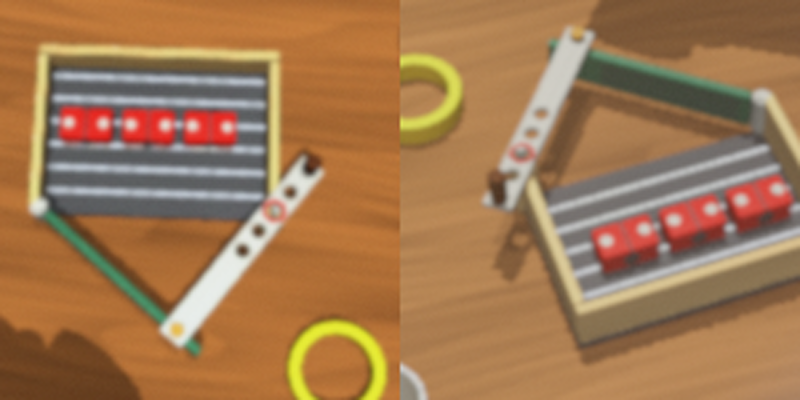

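The last pictures show three blocks in a row in the tray, the bar on the peg, both tins in the tub, and the other things where they started. One last height check on the bar before handing in.

```bash
python3 - <<'E'
from h import *
def ring(f,x0,y0,x1,y1):
    p=cv2.imread(f);b,g,r=[p[...,i].astype(int) for i in range(3)]
    m=(r-np.maximum(g,b)>40)&(abs(g-b)<35);k=np.zeros_like(m);k[y0:y1,x0:x1]=1;m&=k
    q=np.argwhere(m)[:,::-1];return (q.min(0)+q.max(0))/2
a=ring("pics/scene13.png",218,188,236,207);b=ring("pics/top13.png",304,230,322,248)
print(a,b,tri(a,b)); x,_=tri((210+0,0),(0,0)) if 0 else (0,0)
s=(180+96/2.667,140+172/2.667);t=(210+313/2.667,160+155/2.667)
print("knob top",tri(s,t))
E
```

```text
[225.5 197. ] [312.5 239. ] (array([ 0.52883721, -0.10362384,  0.0693918 ]), [np.float64(6.460254622598215e-05), np.float64(6.460254622601215e-05)])
knob top (array([ 0.57912283, -0.1332922 ,  0.11152643]), [np.float64(0.0007630937075914991), np.float64(0.000763093707591452)])
```

The hole is at the height and place of the peg, so it is seated. Handing in.

```bash
python3 -c "
from plant import ctrl
print(ctrl.close_job())"
```

```text
the job is handed in; nothing more can be done
None
```

The job is done in the order asked and was handed in at about 38 s; no verdict was reported.

- **Tins:** the two that were there, yellow and grey, went into the blue tub first and stand upright.
- **Gate:** I then pulled it open by the bar's knob and lowered the red-ringed hole over the peg. The last check puts the hole at (0.529, -0.104, 0.069) m, against the peg at (0.528, -0.104) and a seated height of 0.0685 m. The knob top read about 4 mm higher than for a level bar (0.1115 against 0.107 m). It read the same way before I moved anything, so I put it down to my pixel picking.
- **Blocks:** the three that were there went in last and lie in one row on the tray floor, with gaps of about 1 cm.
- **Other things:** in the last pictures the bystanders look where they were at the start. The arm is clear of everything.

The highest force I saw was a brief 42 N at the wrist, while the yellow tin was being lowered into the tub. That reading is under the 120 N wrist limit. It was not a measure of the arm or gripper body pressing on anything, and I cannot check that 40 N limit separately. I saw no grip slip or knocked item.

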